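# Draw the wheel tray home with the swarf hook

## Task

Take the black-handled swarf hook from its stand, drop its toe inside the far sheet-steel tray behind the tray's near wall and drag the tray, wheels and all, towards you in between the aluminium guide cheeks until its near wall lies flush against the steel stop bar, wherever that has been set. Then keep a steady pull of about 10 N on it for a full second to bed it; never pull harder than 20 N, and never touch the tray with the gripper: its edges are sharp. Finally lay the hook back in the slots of its stand as you found it, leaving the tray square between the cheeks and everything else on the bench undisturbed.

Things in the scene. Friction and masses are not known exactly. Their poses are not given: they have to be found in the camera images.
- hook: swarf hook, 120 g: black handle bar 16 wide, 18 high; a steel rod of 8 diameter runs on along its axis, then bends straight down into a toe of 8 diameter. Origin on the axis of handle and rod, x towards the toe, z up. Handle from x = -60 to +50; the toe's axis is at x = +120, its round tip 38 below the handle's axis. At rest the axis is 58 above the bench, the toe hanging free
- hook_toe (a point): lowest point of the hook's toe: 120 ahead of and 38 below the hook's origin
- hook_stand: dark steel stand of the hook, fixed: plate 175 x 60 x 8, two slotted posts 12 thick: at x = -48 a slot 22 wide, floor at height 49, for the handle; at x = +85 a slot 14 wide, floor at height 54, for the rod; slots about 12 deep, open upwards. Grip the handle between the posts. Origin on the bench 58 straight below the resting hook's origin; same axes as the resting hook
- tray: open tray of folded sheet steel, 140 x 140, walls 25 high and 3 thick, floor 2 thick, about 0.25 kg; two loose wheels lie in it, clear of the near wall. Origin: on the underside at the middle of the OUTER face of the near wall (the wall towards the robot); x points away from the robot into the tray (its far wall ends at x = 140), y across. It slides on the bench; its mass and the friction vary
- tray_guide: two aluminium guide cheeks, fixed: 18 high, 164 apart, straight from x = -40 to x = +45, then flaring to a mouth about 180 wide at x = +75. Origin on the bench midway between them; x points out of the mouth, away from the robot; y across. The tray's 140 fits between with 12 to spare on each side
- stop_block: aluminium cross block between the cheeks, 163 wide, 18 high, fixed, from x = -40 to x = -16; origin and axes as the guide's. Two screws carry a steel stop bar 160 wide and 18 high in front of it, locked, whose flat face can have been set anywhere from x = 0 to x = +22. That setting is not reported: feel for the bar slowly with the tray; it does not give
- wheel_large: beige grinding wheel, 64 diameter, 15 thick, lying in the tray, slides freely; origin at the centre of its underside
- wheel_small: brown grinding wheel, 52 diameter, 12 thick, lying in the tray, slides freely; origin at the centre of its underside
- cork: bystander: brown cork block, 45 x 70 x 28; origin under it
- felt: bystander: light felt block, 38 x 60 x 22; origin under it
- stick: bystander: brown dressing stick, 25 x 75 x 12; origin under it
- pink_wheel: bystander: small pink wheel on the bench, 40 diameter, 9 thick; origin under it
- jar: bystander: brown paste jar with black lid, 52 diameter, 60 high; origin under it
Mind the look-alikes: they are no part of the job. Leave any green or purple look-alike of the wheel_small alone.

How it is judged:
By the outcome, as a careful person would: the job done as asked, in the order asked, and still so for the second after the job is handed in, with the robot touching nothing.
It also fails if it takes over 64 s, if anything falls off the work surface, if the arm or the gripper's body presses on something with over 40 N, if the wrist force passes 120 N, or if a joint passes its speed limit or range.

## Robot

A 6-joint arm with a two-finger parallel gripper is mounted at the origin on a cart in front of the work surface, level with it; the furniture and walls round the work are solid. World frame = base frame: x ahead of the robot, y to its left, z up, the work surface at z = 0. Lengths are in mm, angles in degrees, forces in N, time in s.
With the tool pointing down it reaches from about 350 to 850 mm from the base axis. Payload 8.1 kg.
Tool frame: the origin (TCP) lies between the finger pads; the fingertips stand 8 mm ahead of it and the grasp point (between the pads) lies 11 mm behind it (r.tip_extent is the distance from the TCP to the fingertips, in mm); z points along the fingers, y is the direction in which the jaws open and shut (so a half turn about z gives the same grasp; the last joint's range is limited). The gripper opens to 85 mm and grips with 20 to 120 N. Pads are 22 mm wide; open, the fingers measure 114 mm over their backs; the gripper's body (76 mm by 85 mm) begins 54 mm behind the grasp point. The pads swing forward as they close: fully open they stand 13 mm farther back than shut.
Start: joints at [-69.809, 7.471, 85.268, -0, 87.261, -4.893], TCP at [254.389, -543.407, 212.792] pointing down, gripper open.
Joint ranges: [-169.43, 169.43], [-51.17, 129.36], [1.28, 143.12], [-76.62, 256.62], [0, 156.53], [-152.29, 152.29]. Speed limits (degrees/s): [136.94, 136.94, 159.86, 180, 180, 180].

## Interface

Orientations are given as [roll, pitch, yaw] about the fixed x, y, z axes, in that order (R = Rz(yaw) Ry(pitch) Rx(roll)).
In Python, from bench import sensors, viewer, hand_in, r gives the robot as it stands. The module is installed in compiled form; this text tells all that it offers.
- The arm moves only by the tool move_arm, never from a script. Its argument "rows" is a list that holds one entry, the list of rows, each a list of 6 numbers: the shift along the tool's x, y, z in m, then the turn, a rotation vector about the tool's x, y, z in degrees. In form: [[[tx, ty, tz, rx, ry, rz], ...]]. A call has 1 to 20 rows; each row is the pose to reach, as a shift and turn from the pose commanded when the call began, along the tool's axes at that moment; what a row does not reach only later rows make up. A row lasts 1/10 s, in which the tool goes at most 50 mm and 8.59 degrees, less where a joint would pass 70% of its speed; a pose out of reach is approached as far as the arm can. A call with a gripper value outside its range is refused whole. "grip" is the opening, from 0 (shut) to 1 (fully open), set as the call begins (left out, the last holds). The fingers move at their own pace and stop on an object; "newtons" is the grip in N (left out, the last holds). Time passes only in rows, so rows that repeat a pose let the fingers close. It gives the time, the measured TCP pose, the force and the opening at its end, in the units of the state.
- sensors.sense(): the state, without advancing time (a new reading comes with each control period).
- viewer.snapshot(name): name is "side" or "top" or "wrist"; returns a dict with "color" (480x640x3 uint8, red, green, blue), "camera_matrix" (3x3 intrinsics, pixels), "R" (3x3) and "t" (3): a world point X has camera coordinates R X + t. Camera axes: x right, y down, z forward; pixel columns grow to the right and rows downward; lengths in mm; the calibration is good to about 2 mm. The wrist camera is an equidistant fisheye: a pixel r from the principal point sees the ray r / f radians off the axis. A picture is of the moment at which its call begins. There is no depth.
- hand_in(): hands the job in, once; it reports no verdict.
The state is a dict: "time": time; "joint_pos": joint angles; "qd": joint speeds; "joint_efforts": joint torques, N m; "tool_pos": TCP position; "tcp_rot": TCP orientation; "ft_force": force on the tool from outside, world axes, zero at the start; "wrist_torque": the same for the moment, N m; "finger_gap": finger opening in mm.
Only numpy, scipy, OpenCV 4.12 (cv2) and the standard library are available. Lean on these libraries where they do the work, as an engineer would, in place of code of your own. Each camera call takes 0.05 s, during which the arm holds its last target.

## Working session

There is one attempt and no reset: what is moved stays moved. The work goes in short steps, Python scripts to look and compute and a tool call to move; the robot and the scene stay as the last step left them, time stands still between calls to the robot, and variables do not carry over. Pictures are saved under pics/ and viewed, and the job is handed in when it is done.

Besides the shell and the picture viewer there is one more tool, called after "Request:" as name(argument=value, ...) on one line, values as JSON. move_arm: Moves the arm, as the interface text tells. Its arguments: {"type":"object","properties":{"rows":{"type":"array","items":{"type":"array","items":{"type":"array","items":{"type":"number"}}}},"grip":{"type":"number"},"newtons":{"type":"number"}},"required":["rows"]}

```bash
mkdir -p pics; cat > h.py <<'E'
import numpy as np, cv2
from bench import sensors, viewer, r
def snap(n,fn):
    s=viewer.snapshot(n); cv2.imwrite('pics/'+fn+'.png',s['color'][:,:,::-1]); np.savez('pics/'+fn+'.npz',**{k:np.array(v) for k,v in s.items()}); return s
def load(fn): return dict(np.load('pics/'+fn+'.npz'))
def ray(s,u,v):
    K=s['camera_matrix'];d=s['R'].T@np.linalg.inv(K)@np.array([u,v,1.]);c=-s['R'].T@s['t'];return c,d
def plane(s,u,v,z):
    c,d=ray(s,u,v);return c+d*(z-c[2])/d[2]
def proj(s,X):
    p=s['camera_matrix']@(s['R']@np.array(X,float)+s['t']);return p[:2]/p[2]
E
python3 - <<'E'
from h import *
for n in('side','top','wrist'):
    s=snap(n,n+'0'); print(n,s['camera_matrix'].tolist(),(-s['R'].T@s['t']).round(0))
print(sensors.sense(),r.tip_extent)
E
```

```text
side [[485.5480075473526, 0.0, 318.73676770050525], [0.0, 485.5480075473526, 237.4761315971349], [0.0, 0.0, 1.0]] [ 566. -598.  713.]
top [[559.11315680177, 0.0, 312.07781573607923], [0.0, 559.11315680177, 240.76469500174375], [0.0, 0.0, 1.0]] [ 493.   88. 1286.]
wrist [[371.64829954431775, 0.0, 315.7987260302334], [0.0, 371.64829954431775, 243.10654333124228], [0.0, 0.0, 1.0]] [ 314. -515.  373.]
{'time': 0.15, 'joint_pos': array([-6.98082384e+01,  7.50620189e+00,  8.53138615e+01, -7.90866823e-04,
        8.72607741e+01, -4.89444532e+00]), 'qd': array([ 0.00426471, -0.09919785, -0.14663795,  0.03948785,  0.03434918,
       -0.01265265]), 'joint_efforts': array([ 1.87129604e-04, -5.70062327e+01, -5.01160419e+01, -2.64915316e-04,
        9.66950931e-03,  1.62784124e-05]), 'tool_pos': array([ 254.24037864, -542.99154231,  211.98504779]), 'tcp_rot': array([-1.79919390e+02, -6.11004806e-03,  2.50862410e+01]), 'ft_force': array([-0.17685718, -0.2215855 ,  0.47020467]), 'wrist_torque': array([-0.06298888, -0.00242119, -0.0053088 ]), 'finger_gap': 85.8058308367071} 8.0
```

View pics/side0.png

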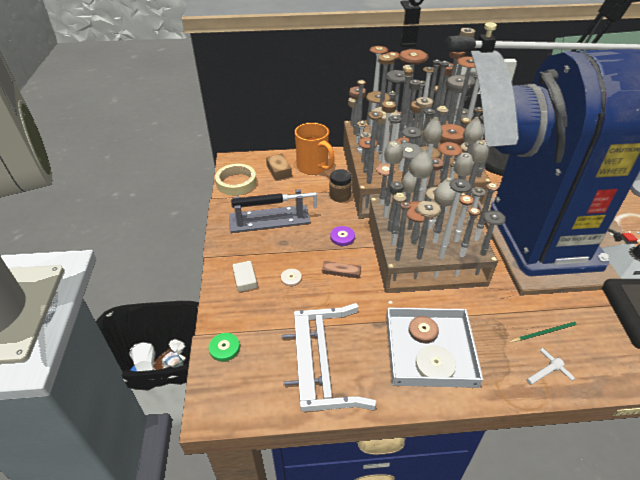

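View pics/top0.png

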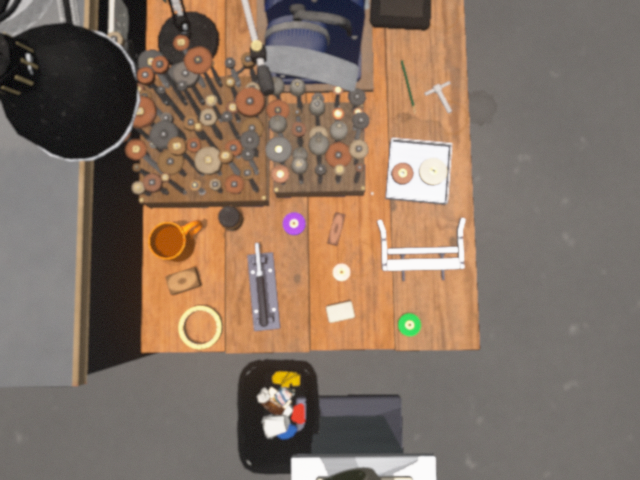

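The top view shows the hook in its stand at about (262,285), the tray at (420,170) holding the brown and beige wheels, and the guide at (422,250). The green disc (409,324) and purple disc (294,224) are look-alikes. I'll enlarge these.

```bash
python3 - <<'E'
import cv2,numpy as np
a=cv2.imread('pics/top0.png');b=cv2.imread('pics/side0.png')
f=lambda i,x,y,w,h,k:cv2.resize(i[y:y+h,x:x+w],None,fx=k,fy=k,interpolation=cv2.INTER_CUBIC)
cv2.imwrite('pics/c1.png',f(a,365,125,120,155,3.8)); # tray+guide
cv2.imwrite('pics/c2.png',f(a,235,230,60,110,5))
cv2.imwrite('pics/c3.png',f(b,215,160,140,80,5))
cv2.imwrite('pics/c4.png',f(b,270,290,220,130,3.6))
E
```

```text
(no output)
```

View pics/c1.png

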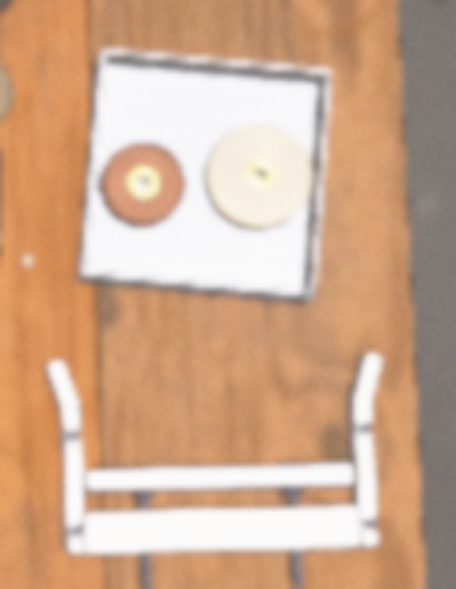

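View pics/c2.png

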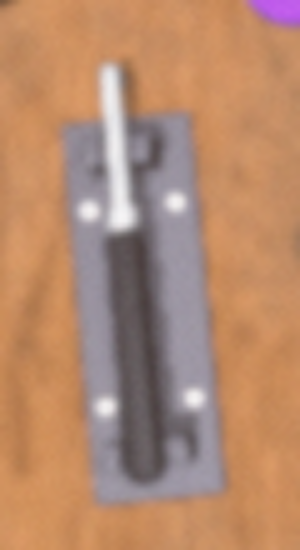

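View pics/c3.png

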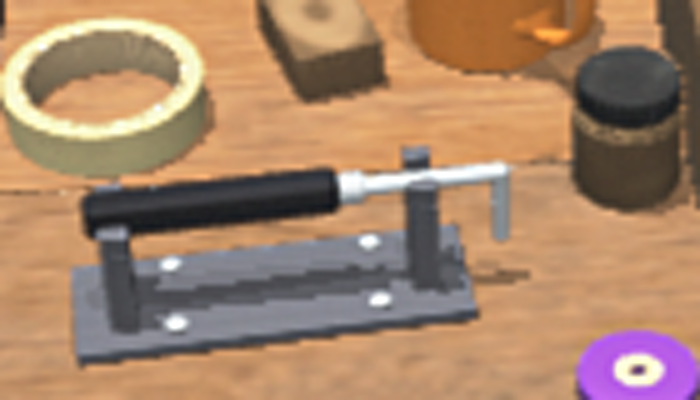

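View pics/c4.png

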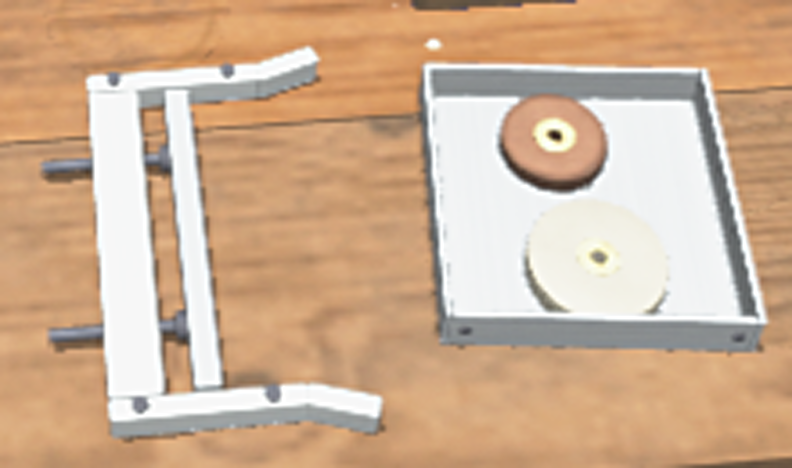

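```bash
python3 - <<'E'
from h import *
T=load('top0');S=load('side0')
def c(s,off,k,p,z):
    u=(p[0]+.5)/k-.5+off[0];v=(p[1]+.5)/k-.5+off[1];return plane(s,u,v,z).round(1)[:2]
o=(365,125)
print('tray top view z25');
for p in [(82,278),(312,297),(103,50),(330,72)]: print(c(T,o,3.8,p,25))
o4=(270,290)
print('tray side view z25: NL,NR,FL,FR')
for p in [(424,66),(443,318),(705,70),(764,322)]: print(c(S,o4,3.6,p,25)) 
print('NR bottom',c(S,o4,3.6,(443,343),0),c(S,o4,3.6,(762,350),0))
print('guide top z18: outer nearL nearR; bar front L,R; mouth tips')
for p in [(68,553),(379,545),(86,470),(354,464),(55,361),(375,353),(87,552),(358,546)]: print(c(T,o,3.8,p,18))
print('guide side: block near L, near R; bar front L R')
for p in [(90,90),(112,400),(188,92),(220,386),(315,48),(380,398)]: print(c(S,o4,3.6,p,18))
print('hook top: toe, collar, handle mid start, end')
for p,z in [((112,65),58),((122,215),58),((122,230),67),((145,482),67)]: print(c(T,(235,230),5,p,z))
print('hook side: toe corner,tip,handle end')
for p,z in [((503,168),58),((501,240),20),((338,190),58),((85,215),58)]: print(c(S,(215,160),5,p,z))
print('plate top z8')
for p in [(65,125),(188,112),(97,503),(226,490)]: print(c(T,(235,230),5,p,8))
E
```

```text
tray top view z25
[725.2 -65.7]
[ 711.1 -202.9]
[865.5 -82.7]
[ 849.  -219.5]
tray side view z25: NL,NR,FL,FR
[731.4 -66.8]
[ 713.8 -205. ]
[869.2 -81.4]
[ 853. -219.]
NR bottom [ 716.7 -203.1] [ 858.  -218.8]
guide top z18: outer nearL nearR; bar front L,R; mouth tips
[560.5 -53.3]
[ 562.2 -238. ]
[610.  -65.5]
[ 610.8 -225.3]
[676.1 -48.8]
[ 677.5 -240.8]
[560.9 -64.6]
[ 561.8 -225.6]
guide side: block near L, near R; bar front L R
[565.7 -61.8]
[ 567.1 -227.3]
[613.9 -67.3]
[ 613.7 -224.8]
[680.4 -45.3]
[ 681.1 -236.2]
hook top: toe, collar, handle mid start, end
[623.9 226.6]
[557.5 222.5]
[550.5 221.6]
[441.5 212.2]
hook side: toe corner,tip,handle end
[626.  231.5]
[624.5 228.5]
[554.2 222.7]
[446.5 215.3]
plate top z8
[601.9 254. ]
[606.9 197.4]
[429.9 240. ]
[434.9 181.5]
```

Positions, averaging the two views:

| Item | Position (mm) | Yaw |
|---|---|---|
| Hook origin | (503, 218) | 4.8° |
| Tray near wall, middle | (720, -135) | -6.7° |
| Guide origin | (603, -145.5) | 0.4° |

The tray's 138–141 mm edges and the cheeks' roughly 162 mm span match the sizes given. I'll move to hover over the hook.

Request:
move_arm(rows=[[[0.5527,-0.5826,0.0628,0,0,20.3],[0.5527,-0.5826,0.0628,0,0,20.3],[0.5527,-0.5826,0.0628,0,0,20.3],[0.5527,-0.5826,0.0628,0,0,20.3],[0.5527,-0.5826,0.0628,0,0,20.3],[0.5527,-0.5826,0.0628,0,0,20.3],[0.5527,-0.5826,0.0628,0,0,20.3],[0.5527,-0.5826,0.0628,0,0,20.3],[0.5527,-0.5826,0.0628,0,0,20.3],[0.5527,-0.5826,0.0628,0,0,20.3],[0.5527,-0.5826,0.0628,0,0,20.3],[0.5527,-0.5826,0.0628,0,0,20.3],[0.5527,-0.5826,0.0628,0,0,20.3],[0.5527,-0.5826,0.0628,0,0,20.3],[0.5527,-0.5826,0.0628,0,0,20.3],[0.5527,-0.5826,0.0628,0,0,20.3],[0.5527,-0.5826,0.0628,0,0,20.3],[0.5527,-0.5826,0.0628,0,0,20.3],[0.5527,-0.5826,0.0628,0,0,20.3],[0.5527,-0.5826,0.0628,0,0,20.3]]], grip=0.6)

```text
time: 2.15
tool_pos: [508.0, 217.2, 150.3]
tcp_rot: [180.0, -0.0, 4.7]
ft_force: [-0.2, 0.2, 0.4]
finger_gap: 51.0
```

```bash
cat >> h.py <<'E'
def wproj(s,X):
    p=s['R']@np.array(X,float)+s['t'];K=s['camera_matrix'];th=np.arctan2(np.hypot(p[0],p[1]),p[2]);q=p[:2]/np.hypot(p[0],p[1]);return K[0,0]*th*q+K[:2,2]
def wplane(s,u,v,z):
    K=s['camera_matrix'];x=np.array([u-K[0,2],v-K[1,2]])/K[0,0];th=np.hypot(*x)
    d=s['R'].T@np.append(x/th*np.sin(th),np.cos(th));c=-s['R'].T@s['t'];return (c+d*(z-c[2])/d[2]).round(1)
E
python3 - <<'E'
from h import *
s=snap('wrist','w1')
q=sensors.sense();print(q['time'],q['tool_pos'],q['tcp_rot'],q['ft_force'],q['joint_pos'])
for X in [(503,218,67),(622.6,228,58),(443,213,67),(622.6,228,20)]: print(X,wproj(s,X))
E
```

```text
2.2 [508.06796648 217.20880182 150.43811282] [ 1.79994472e+02 -3.32786621e-02  4.68373230e+00] [ 0.02902525  0.18005579 -0.08453337] [ 1.78399468e+01  2.27280657e+00  9.73426491e+01 -1.31433417e-02
  8.03533977e+01  1.03158415e+02]
(503, 218, 67) [314.5987798 249.8373577]
(622.6, 228, 58) [314.45337107  73.71564671]
(443, 213, 67) [314.72105402 327.96504826]
(622.6, 228, 20) [314.63198233  82.86033245]
```

View pics/w1.png

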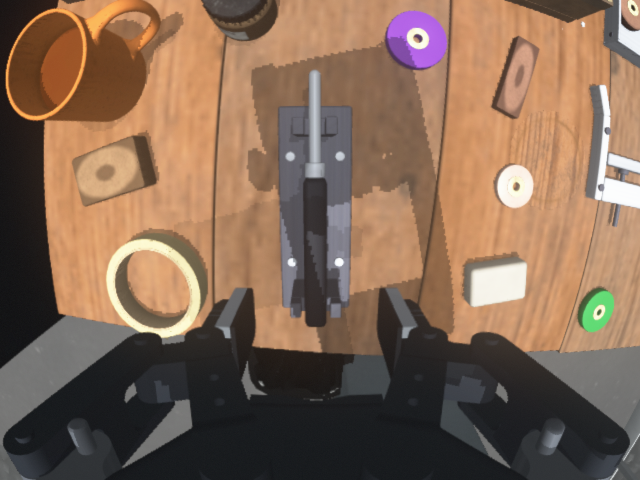

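The wrist view shows the handle from (315,180) to (315,325) and the toe end at (314,70). My predictions match to within 3 px. Descending over the handle.

Request:
move_arm(rows=[[[0,0,0.02,0,0,0],[0,0,0.04,0,0,0],[0,0,0.06,0,0,0],[0,0,0.08,0,0,0],[0,0,0.092,0,0,0],[0,0,0.1,0,0,0],[0,0,0.102,0,0,0],[0,0,0.102,0,0,0]]])

```text
time: 3.0
tool_pos: [508.3, 218.4, 48.5]
tcp_rot: [-180.0, -0.0, 4.8]
ft_force: [0.2, 0.3, 0.4]
finger_gap: 50.9
```

Request:
move_arm(rows=[[[0,0,0,0,0,0],[0,0,0,0,0,0],[0,0,0,0,0,0],[0,0,0,0,0,0],[0,0,0,0,0,0],[0,0,0,0,0,0],[0,0,0,0,0,0],[0,0,0,0,0,0]]], grip=0.0, newtons=100)

```text
time: 3.8
tool_pos: [509.1, 217.2, 50.5]
tcp_rot: [179.9, -0.1, 4.8]
ft_force: [-6.4, -9.7, 18.2]
finger_gap: 0.2
```

```bash
python3 - <<'E'
from h import *
s=snap('wrist','w2')
q=sensors.sense();print(q)
E
```

```text
{'time': 3.85, 'joint_pos': array([ 17.90067735,   8.26434919, 102.0121979 ,  -0.16451256,
        69.65830666, 103.18551846]), 'qd': array([ 0.01195985,  0.0128537 ,  0.0883099 ,  0.08500909,  0.07780747,
       -0.01407323]), 'joint_efforts': array([ 3.98920342e+00, -4.54598165e+01, -4.21542764e+01,  2.76002526e+00,
       -3.33975032e+00, -1.48645334e-02]), 'tool_pos': array([509.14401044, 217.17589965,  50.50426768]), 'tcp_rot': array([ 1.79864593e+02, -9.85544228e-02,  4.77237522e+00]), 'ft_force': array([-5.83250585, -9.53799013, 18.01336672]), 'wrist_torque': array([-1.79479149,  1.08926405, -0.00555011]), 'finger_gap': 0.46707605907488536}
```

View pics/w2.png

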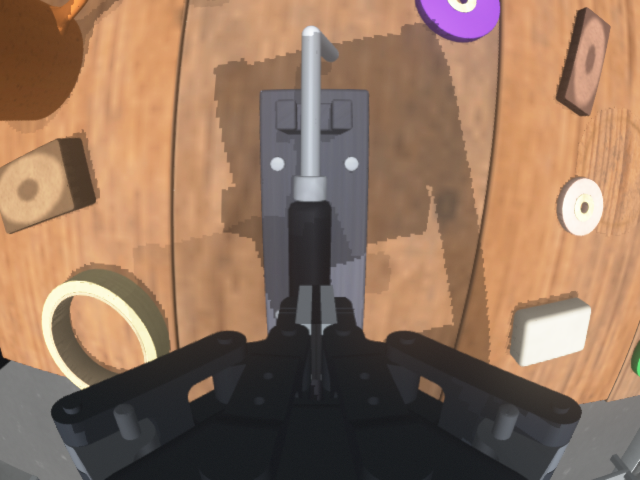

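The fingers closed to 0 mm with 18 N upward, so the grip missed. I'll check from the side.

```bash
python3 - <<'E'
from h import *
s=snap('side','s2')
i=cv2.imread('pics/s2.png');cv2.imwrite('pics/s2c.png',cv2.resize(i[120:250,190:370],None,fx=4.4,fy=4.4,interpolation=cv2.INTER_CUBIC))
E
```

```text
(no output)
```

View pics/s2c.png

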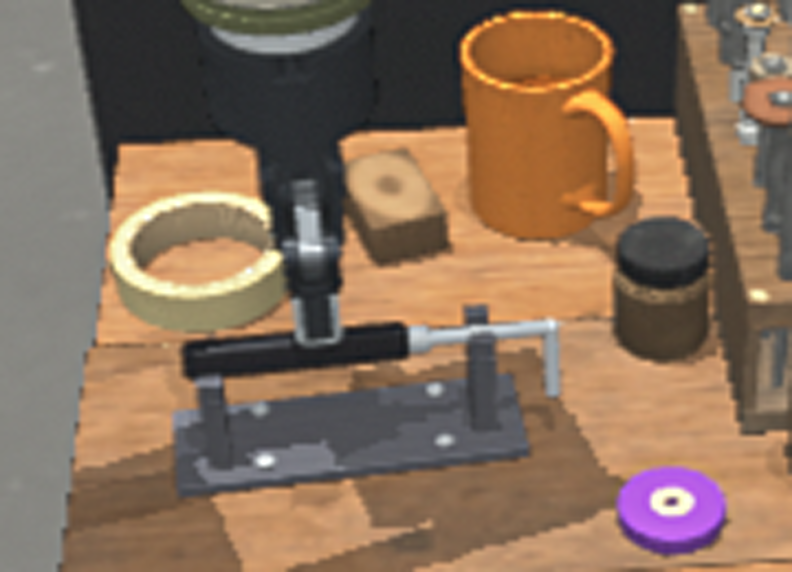

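```bash
python3 - <<'E'
from h import *
s=load('w2');S=load('s2')
R=np.array([np.cos(np.radians(4.8)),np.sin(np.radians(4.8))])
def P(x,z,y=0): return [503+R[0]*x-R[1]*y,218.2+R[1]*x+R[0]*y,z]
for n,X in dict(toe_end=P(124,58),toetip=P(120,20),handle_front=P(50,67),rod70=P(70,58),tipTCP=[509.1,217.2,42.5]).items():
    print(n,wproj(s,X).round(),((proj(S,X)-[190,120])*4.4).round())
for y in(-30,30):
  for x in(-90,87): print(x,y,wproj(s,P(x,8,y)).round(),((proj(S,P(x,8,y))-[190,120])*4.4).round())
for x in(-60,50): print(x,((proj(S,P(x,58))-[190,120])*4.4).round())
i=cv2.imread('pics/s2.png');j=cv2.imread('pics/side0.png')
f=lambda i:cv2.resize(i[170:235,225:325],None,fx=7.5,fy=7.5,interpolation=cv2.INTER_CUBIC)[:,:]
cv2.imwrite('pics/s2d.png',cv2.resize(np.vstack([f(j),f(i)]),None,fx=.61,fy=.61))
cv2.imwrite('pics/w2c.png',cv2.resize(cv2.imread('pics/w2.png')[20:400,220:420],None,fx=1.5,fy=1.5))
E
```

```text
toe_end [313.  24.] [553. 326.]
toetip [313.  54.] [545. 386.]
handle_front [313. 201.] [402. 327.]
rod70 [313. 150.] [444. 338.]
tipTCP [316. 283.] [316. 378.]
-90 -30 [358. 394.] [129. 492.]
87 -30 [369. 119.] [490. 450.]
-90 30 [270. 394.] [127. 412.]
87 30 [258. 119.] [473. 374.]
-60 [176. 367.]
50 [403. 342.]
```

View pics/s2d.png

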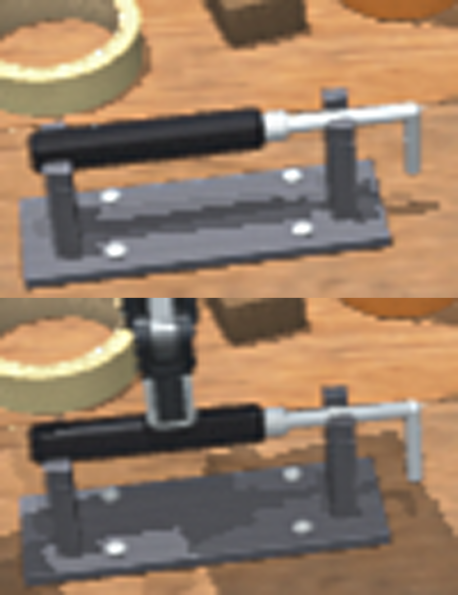

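View pics/w2c.png

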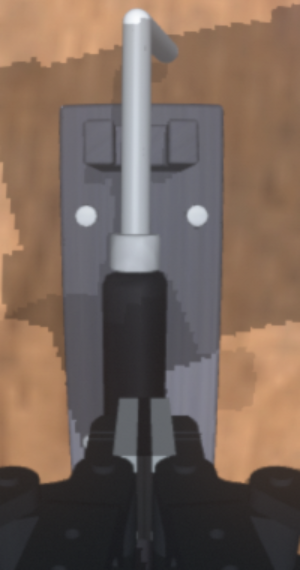

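Side view: the tips sit on top of the handle near (170,425) in the lower crop, about 20 mm higher than the TCP figures imply. The hook is still seated. I'll lift 30 mm, still shut, and check where the tips are.

Request:
move_arm(rows=[[[0,0,-0.015,0,0,0],[0,0,-0.03,0,0,0],[0,0,-0.03,0,0,0]]])

```text
time: 4.2
tool_pos: [510.2, 219.6, 81.5]
tcp_rot: [-179.9, -0.3, 4.8]
ft_force: [0.8, -0.2, 1.0]
finger_gap: -0.0
```

```bash
python3 - <<'E'
from h import *
S=snap('side','s3');w=snap('wrist','w3')
q=sensors.sense();print(q['tool_pos'],q['tcp_rot'],q['ft_force'],q['finger_gap'])
p=q['tool_pos']
for d in(8,0,-11,-19): print(d,((proj(S,p-[0,0,d])-[225,150])*6).round())
i=cv2.imread('pics/s3.png');cv2.imwrite('pics/s3c.png',cv2.resize(i[130:235,225:325],None,fx=6,fy=6,interpolation=cv2.INTER_CUBIC)[:600])
i=i;E
```

```text
[508.65532063 219.00812906  78.89128338] [-1.79964465e+02 -1.09838347e-01  4.79673504e+00] [ 0.48900805  0.09130632 -0.81948304] -0.12135488838700509
8 [213. 271.]
0 [211. 253.]
-11 [208. 228.]
-19 [206. 210.]bash: warning: here-document at line 20 delimited by end-of-file (wanted `E')
Traceback (most recent call last):
NameError: name 'E' is not defined
```

View pics/s3c.png

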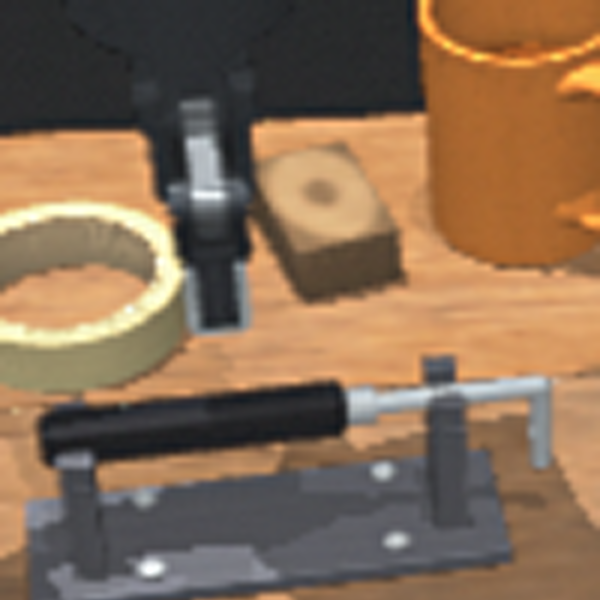

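The tip shows at (218,330) where I predicted (213,391), so the real tips are about 26 mm higher than the stated geometry implies. I'll open partly and compare.

Request:
move_arm(rows=[[[0,0,0,0,0,0],[0,0,0,0,0,0],[0,0,0,0,0,0],[0,0,0,0,0,0]]], grip=0.4)

```text
time: 4.7
tool_pos: [507.7, 218.5, 77.5]
tcp_rot: [180.0, 0.0, 4.8]
ft_force: [-0.4, 0.2, -0.1]
finger_gap: 34.1
```

```bash
python3 - <<'E'
from h import *
S=snap('side','s4');w=snap('wrist','w4')
q=sensors.sense();print(q['tool_pos'],q['tcp_rot'],q['ft_force'],q['finger_gap'],q['time'])
p=q['tool_pos']
for d in(8,-18): 
  for y in (-q['finger_gap']/2-8,q['finger_gap']/2): print(d,y,((proj(S,p+[0,y,-d])-[225,130])*6).round(),wproj(w,p+[0,y,-d]).round())
i=cv2.imread('pics/s4.png');cv2.imwrite('pics/s4c.png',cv2.resize(i[130:230,225:325],None,fx=6,fy=6,interpolation=cv2.INTER_CUBIC)[:600])
E
```

```text
[507.84008946 218.52756947  77.75155494] [1.79994521e+02 2.06947295e-02 4.78719613e+00] [ 0.12950675 -0.06276864  0.94739488] 34.01746295798536 4.8
8 -25.00873147899268 [210. 439.] [367. 287.]
8 17.00873147899268 [211. 365.] [282. 280.]
-18 -25.00873147899268 [204. 380.] [375. 309.]
-18 17.00873147899268 [204. 306.] [276. 302.]
```

View pics/s4c.png

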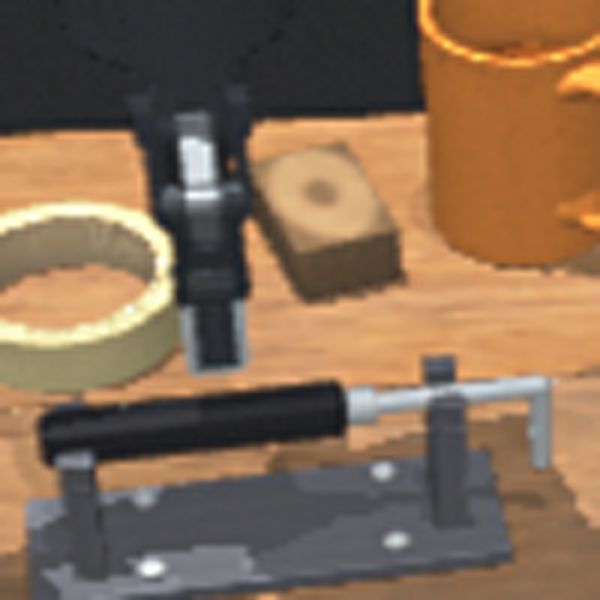

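View pics/w4.png

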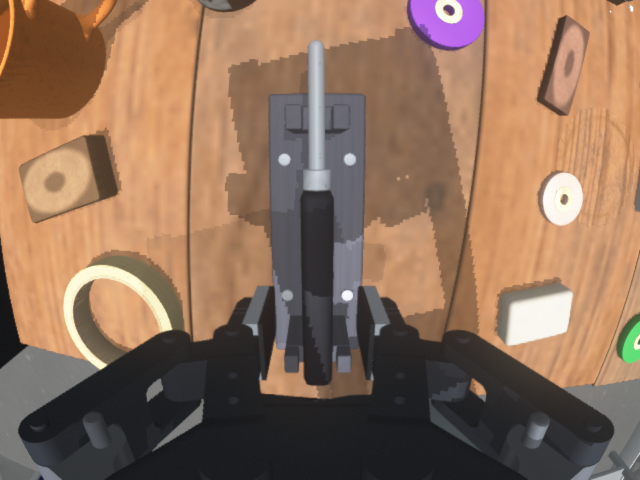

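The near fingertip is at (215,370). The projection puts the tips about 20 mm behind the TCP, not 8 mm ahead, and the contact height (tool z 50.5 on the handle top at 67) says the same. The handle is centred between the fingers. So the TCP must go down to about z = 21; I'll do it in two stages with a look between.

Request:
move_arm(rows=[[[0,0,0.015,0,0,0],[0,0,0.03,0,0,0],[0,0,0.04,0,0,0],[0,0,0.045,0,0,0],[0,0,0.045,0,0,0]]])

```text
time: 5.3
tool_pos: [506.8, 218.2, 31.3]
tcp_rot: [180.0, 0.2, 4.8]
ft_force: [-0.5, 0.6, 0.6]
finger_gap: 34.3
```

```bash
python3 - <<'E'
from h import *
S=snap('side','s5')
q=sensors.sense();print(q['tool_pos'],q['tcp_rot'],q['ft_force'],q['finger_gap'],q['time'])
i=cv2.imread('pics/s5.png');cv2.imwrite('pics/s5c.png',cv2.resize(i[130:230,225:325],None,fx=6,fy=6,interpolation=cv2.INTER_CUBIC)[:600])
E
```

```text
[507.51486847 218.39350227  32.30799451] [1.79982838e+02 7.20560742e-02 4.78242603e+00] [ 0.1745951   0.36271509 -0.01783649] 34.00741271443833 5.35
```

View pics/s5c.png

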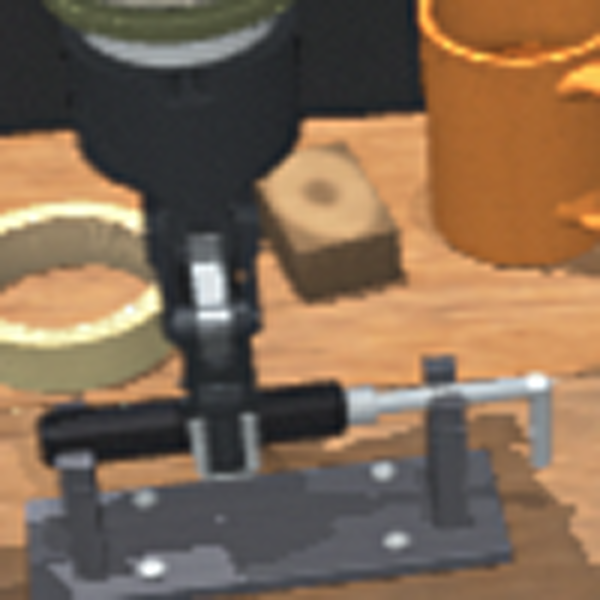

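The tips now straddle the handle, with the near tip at (225,475). Going 10 mm lower, then gripping.

Request:
move_arm(rows=[[[0,0,0.005,0,0,0],[0,0,0.01,0,0,0],[0,0,0.01,0,0,0]]])

```text
time: 5.65
tool_pos: [507.6, 218.4, 22.3]
tcp_rot: [180.0, 0.0, 4.8]
ft_force: [0.1, -0.4, 1.2]
finger_gap: 34.1
```

Request:
move_arm(rows=[[[0,0,0,0,0,0],[0,0,0,0,0,0],[0,0,0,0,0,0],[0,0,0,0,0,0],[0,0,0,0,0,0],[0,0,0,0,0,0]]], grip=0.0, newtons=80)

```text
time: 6.25
tool_pos: [508.2, 218.6, 23.3]
tcp_rot: [-180.0, -0.0, 4.8]
ft_force: [-0.2, -0.7, 3.2]
finger_gap: 14.5
```

```bash
python3 - <<'E'
from h import *
q=sensors.sense();print(q['tool_pos'],q['tcp_rot'],q['ft_force'],q['finger_gap'],q['time'])
S=snap('side','s6');w=snap('wrist','w6')
i=cv2.imread('pics/s6.png');cv2.imwrite('pics/s6c.png',cv2.resize(i[130:230,225:325],None,fx=6,fy=6,interpolation=cv2.INTER_CUBIC)[:600])
E
```

```text
[508.22154432 218.61180359  23.29170155] [-1.79994939e+02 -2.92841621e-02  4.78492290e+00] [-0.1540419  -0.65085923  3.16016233] 14.533871038024504 6.25
```

View pics/s6c.png

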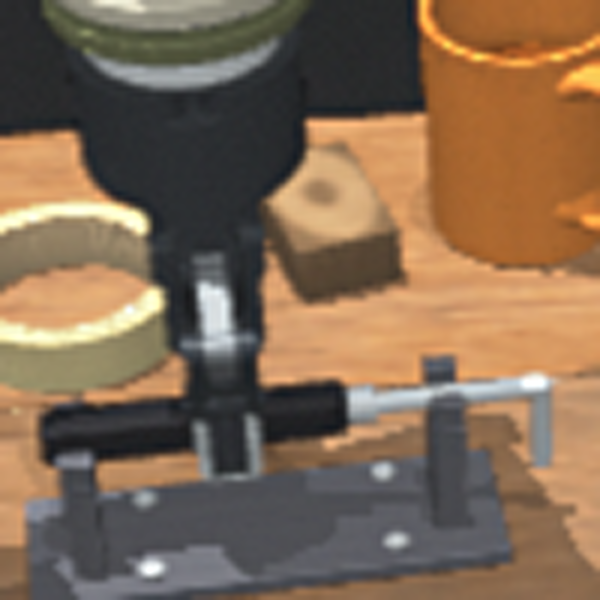

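Gripped: 14.5 mm on the 16 mm handle. Lifting 40 mm to check.

Request:
move_arm(rows=[[[0,0,-0.005,0,0,0],[0,0,-0.015,0,0,0],[0,0,-0.03,0,0,0],[0,0,-0.04,0,0,0],[0,0,-0.04,0,0,0],[0,0,-0.04,0,0,0]]])

```text
time: 6.95
tool_pos: [508.4, 218.7, 63.7]
tcp_rot: [-180.0, -0.1, 4.8]
ft_force: [-0.4, 0.9, -1.3]
finger_gap: 14.5
```

```bash
python3 - <<'E'
from h import *
q=sensors.sense();print(q['tool_pos'],q['tcp_rot'],q['ft_force'],q['wrist_torque'],q['finger_gap'],q['time'])
S=snap('side','s7');w=snap('wrist','w7')
i=cv2.imread('pics/s7.png');cv2.imwrite('pics/s7c.png',cv2.resize(i[130:230,225:325],None,fx=6,fy=6,interpolation=cv2.INTER_CUBIC)[:600])
R=np.array([np.cos(np.radians(4.78)),np.sin(np.radians(4.78))])
def P(x,z,y=0): return [503+R[0]*x-R[1]*y,218.2+R[1]*x+R[0]*y,z]
for X in [P(124,98),P(120,60),P(50,98),P(-60,98)]: print(((proj(S,X)-[225,130])*6).round(),wproj(w,X).round())
E
```

```text
[508.43323381 218.73750739  63.70552996] [-1.79980177e+02 -7.64026497e-02  4.78522585e+00] [-0.38729116  0.86006838 -1.32536496] [0.01627023 0.01973824 0.0155568 ] 14.479247044505968 6.95
[542. 295.] [317.  -3.]
[532. 381.] [317.  37.]
[333. 317.] [317. 206.]
[ 15. 350.] [316. 444.]
```

View pics/s7c.png

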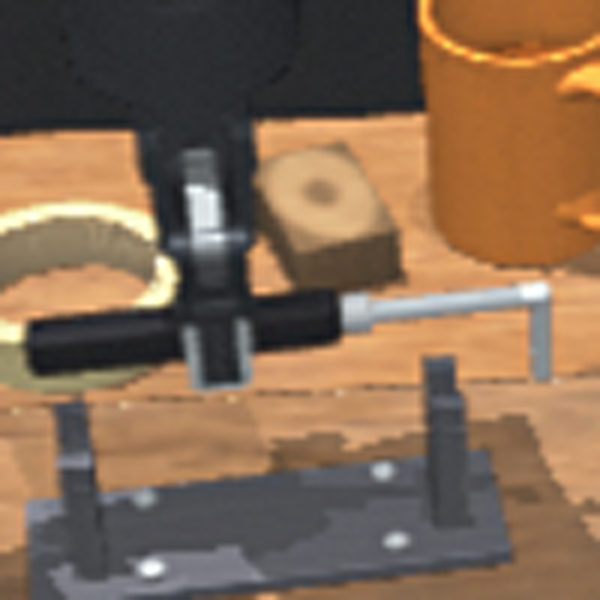

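View pics/w7.png

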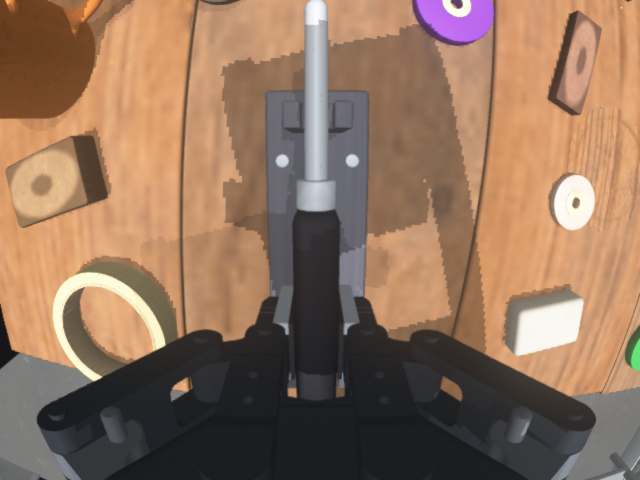

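The hook is held level, 40 mm up, and matches predictions to about 1 mm. The toe sits 115 mm ahead of the TCP and its tip 3 mm below it. I'll move across at x≈505 first to keep clear of the rack.

Request:
move_arm(rows=[[[0,0,-0.025,0,0,0],[0,0,-0.05,0,0,0],[-0.0021,0.0231,-0.05,0,0,0.4],[-0.005,0.055,-0.05,0,0,0.8],[-0.0085,0.092,-0.05,0,0,1.3],[-0.012,0.13,-0.05,0,0,1.8],[-0.0157,0.17,-0.05,0,0,2.4],[-0.0194,0.21,-0.05,0,0,2.9],[-0.023,0.25,-0.05,0,0,3.4],[-0.0265,0.287,-0.05,0,0,3.9],[-0.0295,0.32,-0.05,0,0,4.4],[-0.0315,0.341,-0.05,0,0,4.7],[-0.0321,0.3481,-0.05,0,0,4.8],[-0.0321,0.3481,-0.05,0,0,4.8],[-0.0321,0.3481,-0.05,0,0,4.8]]])

```text
time: 8.55
tool_pos: [504.7, -130.1, 112.5]
tcp_rot: [-180.0, 0.0, -0.0]
ft_force: [-0.3, 0.0, -1.7]
finger_gap: 14.7
```

```bash
python3 - <<'E'
from h import *
q=sensors.sense();print(q['tool_pos'],q['tcp_rot'],q['ft_force'],q['finger_gap'],q['time'])
S=snap('side','s8');w=snap('wrist','w8')
q=sensors.sense();p=q['tool_pos']
for X in [p+[119,0,35],p+[115,0,-3]]: print(proj(S,X).round(),wproj(w,X).round())
E
```

```text
[ 504.74820546 -130.14363839  112.52392182] [-1.79955072e+02  4.69225322e-02 -1.80864043e-03] [-0.30424716  0.03098753 -1.73384921] 14.733220607622949 8.55
[332. 295.] [317.  -4.]
[329. 311.] [317.  37.]
```

View pics/w8.png

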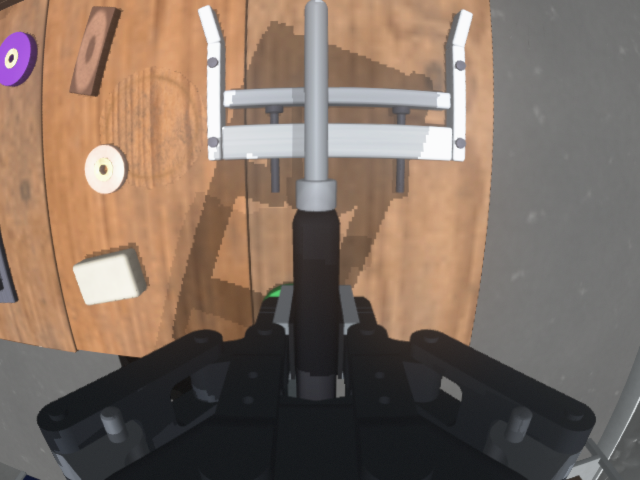

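View pics/s8.png

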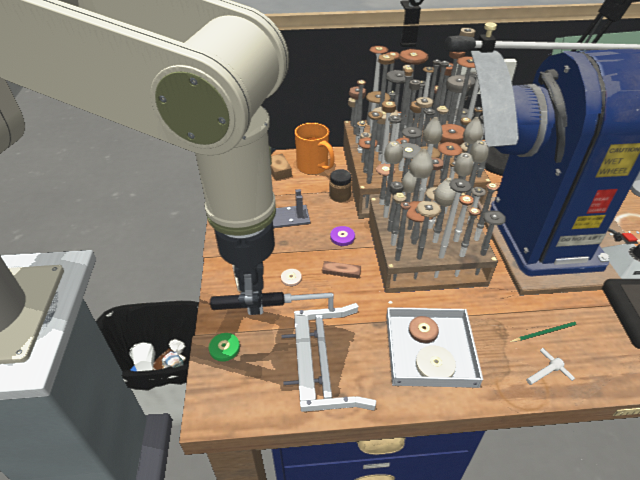

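The hook is aligned and clear of everything. Moving forward and hovering the toe about 10 mm above wall height for a check.

Request:
move_arm(rows=[[[0.02,0,0,0,0,0],[0.05,0,0,0,0,0],[0.08,0,0,0,0,0],[0.105,0,0.015,0,0,0],[0.12,0,0.03,0,0,0],[0.12,0,0.05,0,0,0],[0.12,0,0.065,0,0,0],[0.12,0,0.075,0,0,0],[0.12,0,0.075,0,0,0],[0.12,0,0.075,0,0,0]]])

```text
time: 9.65
tool_pos: [625.1, -130.9, 38.5]
tcp_rot: [180.0, -0.0, -0.0]
ft_force: [0.2, -0.4, -0.6]
finger_gap: 14.6
```

```bash
python3 - <<'E'
from h import *
q=sensors.sense();print(q['tool_pos'],q['tcp_rot'],q['ft_force'],q['finger_gap'],q['time'])
S=snap('side','s9');w=snap('wrist','w9');T=snap('top','t9')
p=q['tool_pos']
for X in [p+[119,0,35],p+[115,0,-3]]: print(proj(S,X).round(),wproj(w,X).round(),proj(T,X).round())
i=cv2.imread('pics/s9.png');cv2.imwrite('pics/s9c.png',cv2.resize(i[270:420,270:490],None,fx=3.6,fy=3.6,interpolation=cv2.INTER_CUBIC))
E
```

```text
[ 625.05269442 -130.89911514   38.49814264] [ 1.79996812e+02 -1.77366518e-02 -7.35894500e-03] [ 0.17559171 -0.38183418 -0.64243029] 14.63107298151201 9.65
[405. 320.] [316.  -1.] [418. 185.]
[400. 334.] [316.  38.] [415. 190.]
```

View pics/s9c.png

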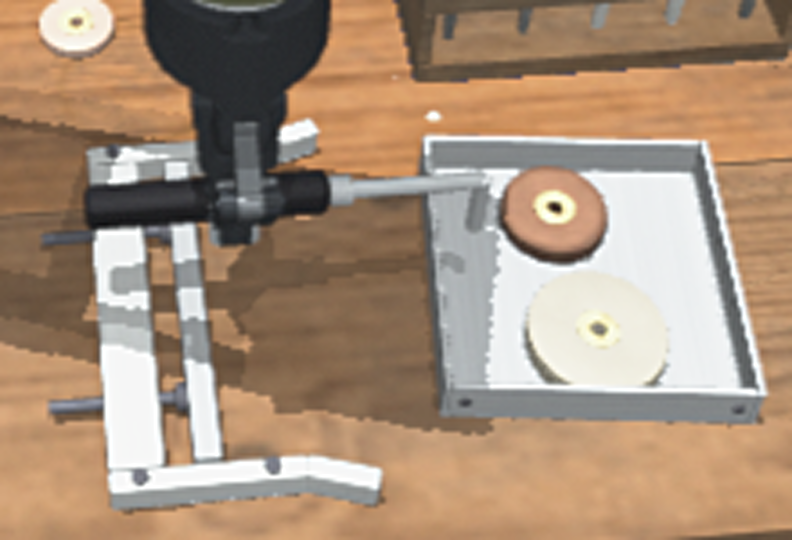

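View pics/w9.png

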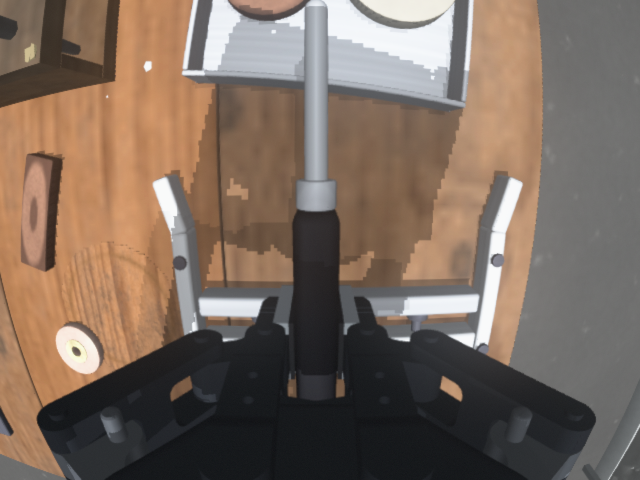

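```bash
python3 - <<'E'
from h import *
w=load('w9');S=load('s9')
for p,z in [((184,71),25),((463,105),25),((200,296),18),((478,294),18),((155,181),18),((520,182),18)]: print(wplane(w,*p,z))
c=lambda p,z:plane(S,(p[0]+.5)/3.6-.5+270,(p[1]+.5)/3.6-.5+270,z).round(1)
print('toe',c((476,228),35.5),'wheel edge',c((503,215),10))
E
```

```text
[730.4 -66.9  25. ]
[ 714.  -202.7   25. ]
[612. -67.  18.]
[ 612.3 -223.1   18. ]
[675.8 -46.7  18. ]
[ 676.7 -242.1   18. ]
toe [ 743.2 -129.3   35.5] wheel edge [ 764.5 -105.3   10. ]
```

The wrist view puts the wall middle at (722,-135), the bar face at about x = 612 and the guide centre at y≈-145, all in agreement. The toe will land about 10 mm behind the wall and clear of the wheel (edge at x≈764). Lowering the toe.

Request:
move_arm(rows=[[[0,0,0.01,0,0,0],[0,0,0.02,0,0,0],[0,0,0.026,0,0,0],[0,0,0.03,0,0,0],[0,0,0.03,0,0,0],[0,0,0.03,0,0,0]]])

```text
time: 10.4
tool_pos: [625.0, -131.0, 7.9]
tcp_rot: [-180.0, 0.0, -0.0]
ft_force: [0.6, 0.9, -0.2]
finger_gap: 14.6
```

```bash
python3 - <<'E'
from h import *
q=sensors.sense();print(q['tool_pos'],q['tcp_rot'],q['ft_force'],q['wrist_torque'],q['finger_gap'],q['time'])
S=snap('side','s10')
i=cv2.imread('pics/s10.png');cv2.imwrite('pics/s10c.png',cv2.resize(i[270:420,270:490],None,fx=3.6,fy=3.6,interpolation=cv2.INTER_CUBIC))
E
```

```text
[ 624.98828229 -131.03473385    7.88004902] [-1.79995343e+02  1.25036041e-02 -1.68731848e-02] [ 0.62609975  0.86623661 -0.17149639] [ 0.02117576 -0.001348   -0.02967879] 14.569971388159106 10.4
```

View pics/s10c.png

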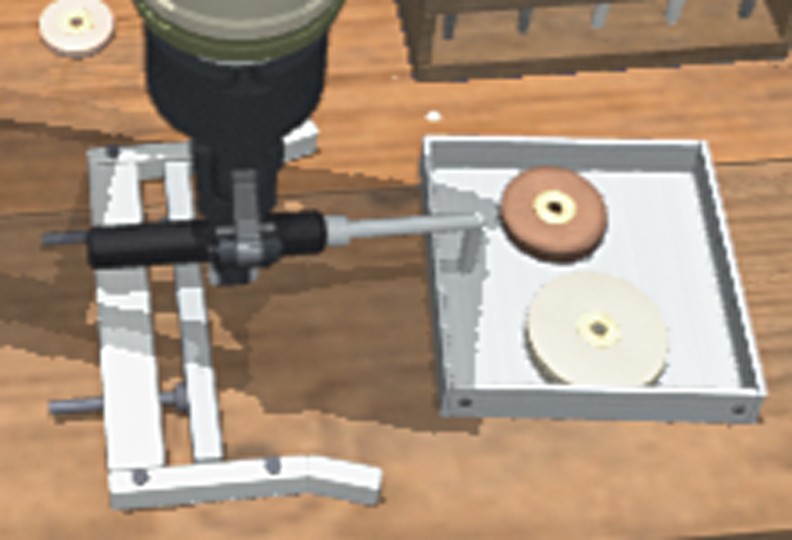

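The toe is inside, behind the near wall at about (465,260). There is no contact force yet. Starting the drag slowly.

Request:
move_arm(rows=[[[-0.002,0,0,0,0,0],[-0.004,0,0,0,0,0],[-0.006,0,0,0,0,0],[-0.008,0,0,0,0,0],[-0.01,0,0,0,0,0],[-0.012,0,0,0,0,0],[-0.014,0,0,0,0,0],[-0.017,0,0,0,0,0],[-0.02,0,0,0,0,0],[-0.023,0,0,0,0,0],[-0.026,0,0,0,0,0],[-0.029,0,0,0,0,0],[-0.032,0,0,0,0,0],[-0.035,0,0,0,0,0],[-0.038,0,0,0,0,0],[-0.04,0,0,0,0,0]]])

```text
time: 12.05
tool_pos: [584.8, -131.0, 8.1]
tcp_rot: [180.0, -0.0, -0.0]
ft_force: [3.4, -1.0, -0.9]
finger_gap: 14.5
```

```bash
cat > look.py <<'E'
from h import *
import sys
n=sys.argv[1]
q=sensors.sense();print(q['tool_pos'].round(2),q['tcp_rot'].round(2),q['ft_force'].round(2),q['wrist_torque'].round(3),q['finger_gap'],q['time'])
S=snap('side','s'+n);w=snap('wrist','w'+n)
i=cv2.imread('pics/s%s.png'%n);cv2.imwrite('pics/s%sc.png'%n,cv2.resize(i[270:420,270:490],None,fx=3.6,fy=3.6,interpolation=cv2.INTER_CUBIC))
E
python3 look.py 11
```

```text
[ 584.79 -131.03    8.06] [ 1.8e+02 -0.0e+00 -2.0e-02] [ 3.43 -1.05 -0.93] [-0.04  -0.444  0.014] 14.476271623967342 12.05
```

View pics/s11c.png

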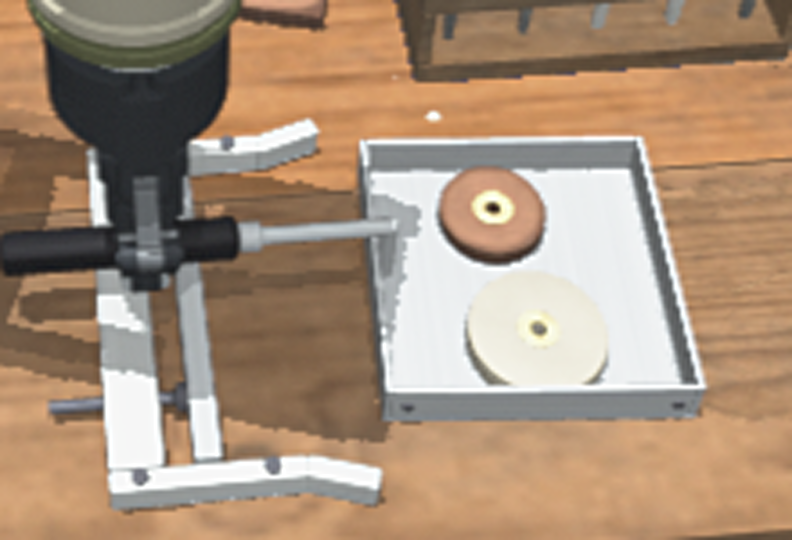

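View pics/w11.png

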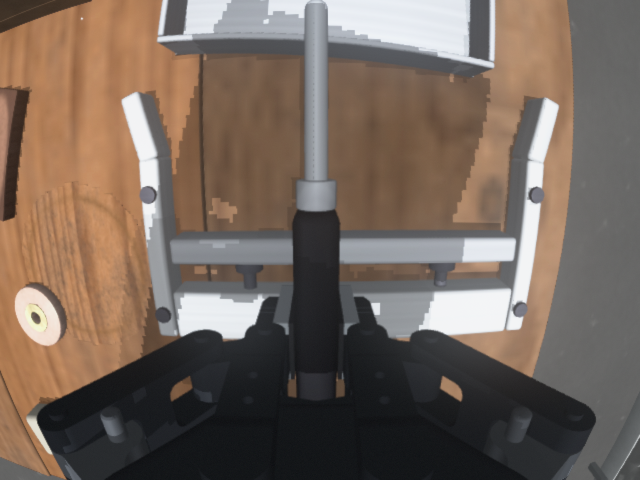

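```bash
cat > tr.py <<'E'
from h import *
import sys
a=eval(sys.argv[2]);w=load(sys.argv[1])
L,R=[wplane(w,*p,25) for p in a[:2]]
print(L,R,'mid',(L+R)/2,'yaw',np.degrees(np.arctan2(-(L-R)[0],(L-R)[1])).round(2),'len',np.linalg.norm(L-R).round(1))
if len(a)>2: print([wplane(w,*p,18).tolist() for p in a[2:]])
E
python3 tr.py w11 '[(161,38),(492,66),(172,237),(515,236)]'
python3 - <<'E'
from h import *
S=load('s11')
c=lambda p,z:plane(S,(p[0]+.5)/3.6-.5+270,(p[1]+.5)/3.6-.5+270,z).round(1)
for p in [(361,142),(381,389),(640,140),(703,388)]: print(c(p,25))
E
```

```text
[698.1 -67.5  25. ] [ 687.2 -203.3   25. ] mid [ 692.65 -135.4    25.  ] yaw -4.59 len 136.2
[[612.3, -67.2, 18.0], [613.0, -223.0, 18.0]]
[699.9 -66.6  25. ]
[ 686.8 -202.2   25. ]
[837.6 -77.4  25. ]
[ 827.4 -213.9   25. ]
```

Near-wall middle is at (692.7,-135.4) with yaw about -4.8°, so it is straightening as it follows. The friction force is 3.4 N. I'll keep dragging while shifting gently right towards the guide's centre line.

Request:
move_arm(rows=[[[-0.002,0.0002,0,0,0,0],[-0.004,0.0005,0,0,0,0],[-0.006,0.0008,0,0,0,0],[-0.0085,0.0011,0,0,0,0],[-0.011,0.0014,0,0,0,0],[-0.0135,0.0017,0,0,0,0],[-0.016,0.002,0,0,0,0],[-0.0185,0.0023,0,0,0,0],[-0.021,0.0026,0,0,0,0],[-0.0235,0.0029,0,0,0,0],[-0.026,0.0032,0,0,0,0],[-0.0285,0.0036,0,0,0,0],[-0.031,0.0039,0,0,0,0],[-0.0335,0.0042,0,0,0,0],[-0.036,0.0045,0,0,0,0],[-0.038,0.0048,0,0,0,0],[-0.04,0.005,0,0,0,0]]])

```text
time: 13.85
tool_pos: [544.9, -136.0, 8.0]
tcp_rot: [180.0, -0.0, -0.0]
ft_force: [3.0, 0.3, -2.1]
finger_gap: 14.7
```

```bash
python3 look.py 12
```

```text
[ 544.86 -136.03    8.01] [ 1.8e+02 -0.0e+00 -2.0e-02] [ 3.03  0.26 -2.07] [ 0.011 -0.422 -0.051] 14.693333668148764 13.85
```

View pics/s12c.png

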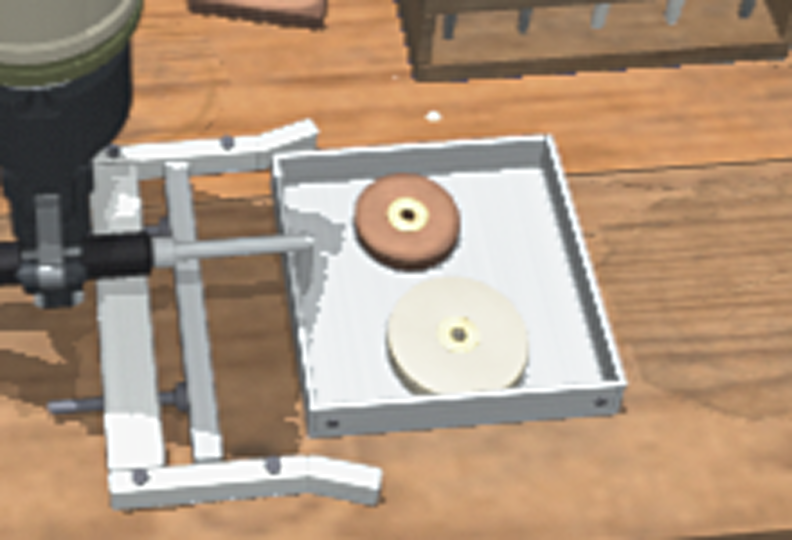

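View pics/w12.png

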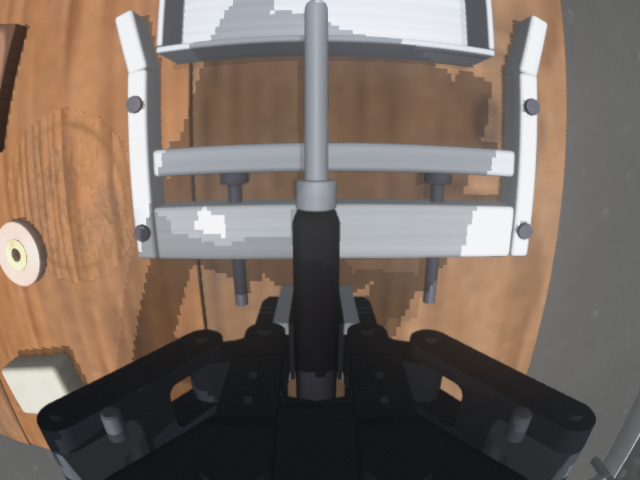

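```bash

python3 tr.py w12 '[(159,45),(491,56),(155,151),(513,151),(150,258),(514,257)]'
python3 - <<'E'
from h import *
S=load('s12')
c=lambda p,z:plane(S,(p[0]+.5)/3.6-.5+270,(p[1]+.5)/3.6-.5+270,z).round(1)
for p in [(275,157),(307,408),(548,138),(624,385)]: print(c(p,25))
E
```

```text
[655.1 -71.7  25. ] [ 651.5 -207.9   25. ] mid [ 653.3 -139.8   25. ] yaw -1.51 len 136.2
[[610.4, -66.8, 18.0], [611.9, -223.0, 18.0], [562.5, -59.9, 18.0], [562.9, -229.1, 18.0]]
[656.4 -72.1  25. ]
[ 653.2 -208.5   25. ]
[792.6 -72.2  25. ]
[ 793.3 -209.5   25. ]
```

The wall middle is at (653.5,-140), yaw about -1°, and the bar is about 42 mm further on. Continuing 26 mm, still easing right.

Request:
move_arm(rows=[[[-0.002,0.0003,0,0,0,0],[-0.004,0.0006,0,0,0,0],[-0.006,0.0009,0,0,0,0],[-0.008,0.0012,0,0,0,0],[-0.01,0.0015,0,0,0,0],[-0.012,0.0018,0,0,0,0],[-0.014,0.0021,0,0,0,0],[-0.016,0.0024,0,0,0,0],[-0.018,0.0027,0,0,0,0],[-0.02,0.003,0,0,0,0],[-0.022,0.0033,0,0,0,0],[-0.024,0.0035,0,0,0,0],[-0.025,0.0035,0,0,0,0],[-0.026,0.0035,0,0,0,0]]])

```text
time: 15.35
tool_pos: [518.9, -139.6, 8.0]
tcp_rot: [180.0, -0.0, -0.0]
ft_force: [3.0, 0.8, -1.7]
finger_gap: 14.3
```

```bash
python3 look.py 13
```

```text
[ 518.91 -139.55    8.01] [ 1.8e+02 -0.0e+00 -2.0e-02] [ 3.03  0.76 -1.65] [-0.039 -0.434 -0.029] 14.316129913729103 15.35
```

View pics/s13c.png

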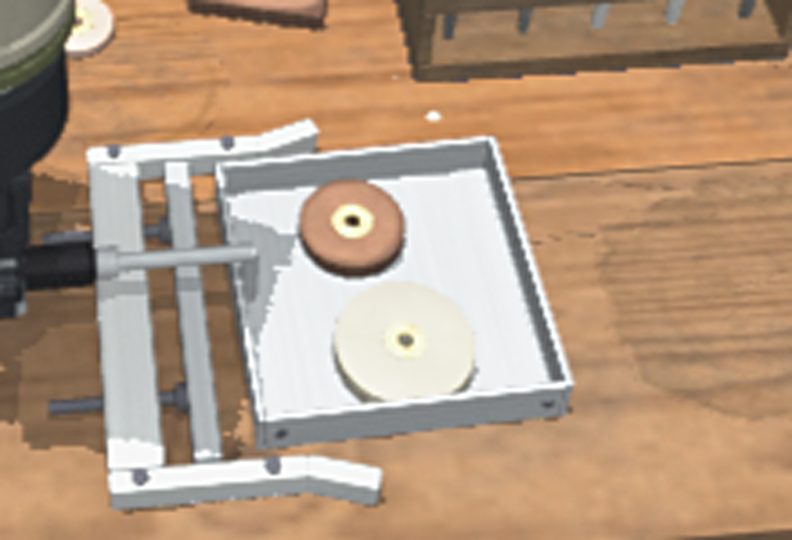

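View pics/w13.png

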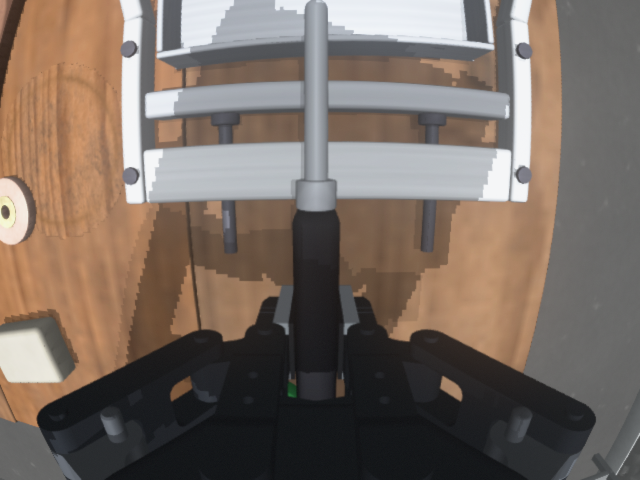

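```bash

python3 tr.py w13 '[(159,51),(491,46),(145,96),(508,93),(147,202),(512,201)]'
python3 - <<'E'
from h import *
S=load('s13')
c=lambda p,z:plane(S,(p[0]+.5)/3.6-.5+270,(p[1]+.5)/3.6-.5+270,z).round(1)
for p in [(218,166),(260,418),(490,140),(570,384)]: print(c(p,25))
E
```

```text
[626.7 -75.3  25. ] [ 630.3 -211.6   25. ] mid [ 628.5  -143.45   25.  ] yaw 1.51 len 136.3
[[609.2, -65.8, 18.0], [611.9, -223.3, 18.0], [562.5, -64.8, 18.0], [563.6, -227.8, 18.0]]
[627.9 -75.1  25. ]
[ 632.3 -211.5   25. ]
[763.7 -70.9  25. ]
[ 769.9 -206.9   25. ]
```

Yaw is now about +1.5°, the centre is at y≈-143.5 and 16 mm remain. Pulling straight from here; the bar will square the tray. Creeping up on it.

Request:
move_arm(rows=[[[-0.001,0,0,0,0,0],[-0.002,0,0,0,0,0],[-0.003,0,0,0,0,0],[-0.004,0,0,0,0,0],[-0.005,0,0,0,0,0],[-0.006,0,0,0,0,0],[-0.007,0,0,0,0,0],[-0.008,0,0,0,0,0],[-0.009,0,0,0,0,0],[-0.0095,0,0,0,0,0],[-0.01,0,0,0,0,0],[-0.0105,0,0,0,0,0],[-0.011,0,0,0,0,0]]])

```text
time: 16.75
tool_pos: [508.0, -139.5, 8.0]
tcp_rot: [-180.0, 0.0, -0.0]
ft_force: [3.0, -0.4, -2.4]
finger_gap: 14.9
```

```bash
python3 look.py 14
```

```text
[ 507.98 -139.5     7.97] [-1.8e+02  0.0e+00 -1.0e-02] [ 2.99 -0.39 -2.43] [-0.022 -0.402 -0.002] 14.855488303301435 16.75
```

View pics/w14.png

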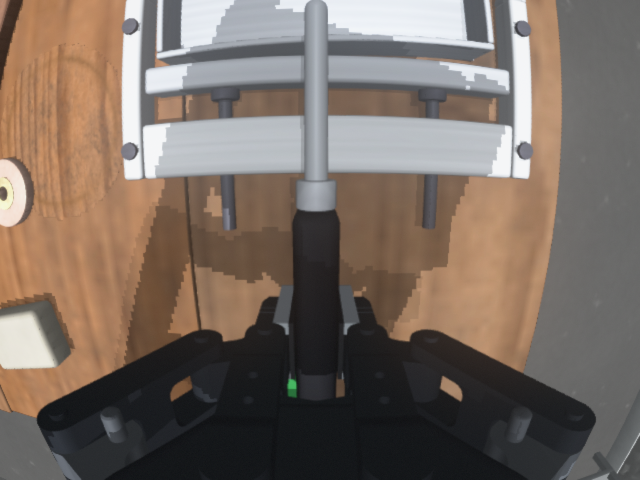

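Request:
move_arm(rows=[[[-0.0004,0,0,0,0,0],[-0.0008,0,0,0,0,0],[-0.0012,0,0,0,0,0],[-0.0016,0,0,0,0,0],[-0.002,0,0,0,0,0]]])

```text
time: 17.35
tool_pos: [506.3, -139.5, 8.1]
tcp_rot: [180.0, -0.0, -0.0]
ft_force: [5.1, 0.4, -2.1]
finger_gap: 14.7
```

Request:
move_arm(rows=[[[-0.0003,0,0,0,0,0],[-0.0006,0,0,0,0,0],[-0.001,0,0,0,0,0]]])

```text
time: 17.65
tool_pos: [505.2, -139.6, 8.1]
tcp_rot: [180.0, -0.0, -0.0]
ft_force: [5.3, -0.7, -3.1]
finger_gap: 14.4
```

Force has risen from 3 to 5 N, so the left corner is on the bar and the tray is swinging square. Continuing in small steps.

Request:
move_arm(rows=[[[-0.0003,0,0,0,0,0],[-0.0006,0,0,0,0,0],[-0.0008,0,0,0,0,0]]])

```text
time: 17.95
tool_pos: [504.4, -139.6, 8.1]
tcp_rot: [180.0, -0.0, -0.0]
ft_force: [5.8, -1.2, -2.2]
finger_gap: 14.7
```

Request:
move_arm(rows=[[[-0.0003,0,0,0,0,0],[-0.0006,0,0,0,0,0],[-0.0006,0,0,0,0,0]]])

```text
time: 18.25
tool_pos: [504.4, -139.6, 8.3]
tcp_rot: [180.0, -0.1, -0.0]
ft_force: [8.3, -0.8, -4.0]
finger_gap: 14.5
```

```bash
python3 look.py 15
```

```text
[ 504.41 -139.62    8.27] [ 1.7998e+02 -1.0000e-01 -2.0000e-02] [ 8.33 -0.76 -4.03] [-0.029 -1.188 -0.017] 14.460423395711818 18.25
```

View pics/w15.png

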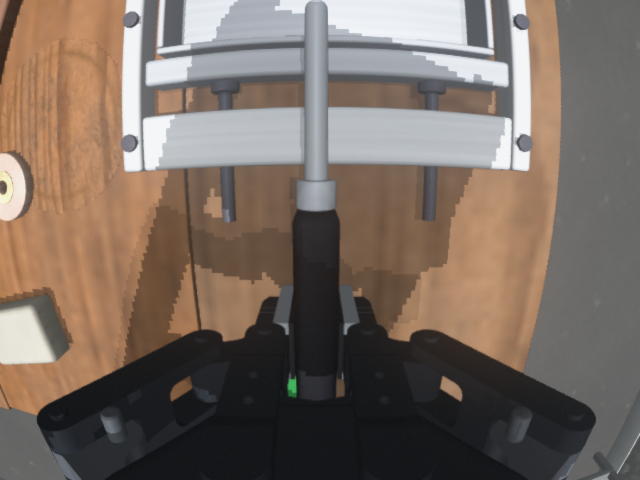

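The wall is now parallel to and against the bar (rows 50–60) and the force stalls at 8.3 N. Nudging to about 10 N.

Request:
move_arm(rows=[[[-0.0002,0,0,0,0,0],[-0.0002,0,0,0,0,0],[-0.0002,0,0,0,0,0]]])

```text
time: 18.65
tool_pos: [504.4, -139.6, 8.3]
tcp_rot: [180.0, -0.1, -0.0]
ft_force: [8.9, 0.1, -5.0]
finger_gap: 14.5
```

```bash
python3 - <<'E'
from h import *
for i in range(3):
    q=sensors.sense();print(q['tool_pos'].round(2),q['ft_force'].round(2),q['time'])
    viewer.snapshot('top')
E
```

```text
[ 504.42 -139.59    8.3 ] [ 8.95  0.12 -5.  ] 18.65
[ 504.41 -139.61    8.29] [ 9.84 -0.81 -4.93] 18.7
[ 504.42 -139.62    8.32] [ 8.53 -0.94 -5.16] 18.75
```

Request:
move_arm(rows=[[[-0.0002,0,0,0,0,0],[-0.0002,0,0,0,0,0],[-0.0002,0,0,0,0,0],[-0.0002,0,0,0,0,0],[-0.0002,0,0,0,0,0]]])

```text
time: 19.3
tool_pos: [504.4, -139.6, 8.4]
tcp_rot: [180.0, -0.1, -0.0]
ft_force: [10.3, -1.3, -5.6]
finger_gap: 14.4
```

Request:
move_arm(rows=[[[0,0,0,0,0,0],[0,0,0,0,0,0],[0,0,0,0,0,0],[0,0,0,0,0,0],[0,0,0,0,0,0],[0,0,0,0,0,0]]])

```text
time: 19.9
tool_pos: [504.4, -139.6, 8.4]
tcp_rot: [180.0, -0.1, -0.0]
ft_force: [9.9, -0.0, -5.4]
finger_gap: 14.5
```

Request:
move_arm(rows=[[[0,0,0,0,0,0],[0,0,0,0,0,0],[0,0,0,0,0,0],[0,0,0,0,0,0],[0,0,0,0,0,0],[0,0,0,0,0,0]]])

```text
time: 20.5
tool_pos: [504.4, -139.6, 8.4]
tcp_rot: [180.0, -0.1, -0.0]
ft_force: [10.5, 0.0, -5.8]
finger_gap: 14.5
```

```bash
python3 look.py 16; python3 - <<'E'
from h import *
i=cv2.imread('pics/w16.png')[0:110,100:550];cv2.imwrite('pics/w16c.png',cv2.resize(i,None,fx=1.75,fy=1.75,interpolation=cv2.INTER_CUBIC))
E
```

```text
[ 504.43 -139.64    8.37] [ 1.7998e+02 -1.4000e-01 -2.0000e-02] [10.49  0.02 -5.83] [-0.055 -1.413 -0.004] 14.493181110839222 20.5
```

View pics/w16c.png

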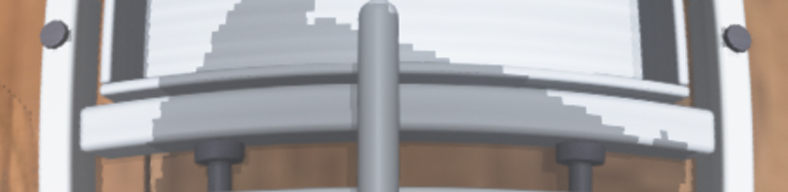

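View pics/s16c.png

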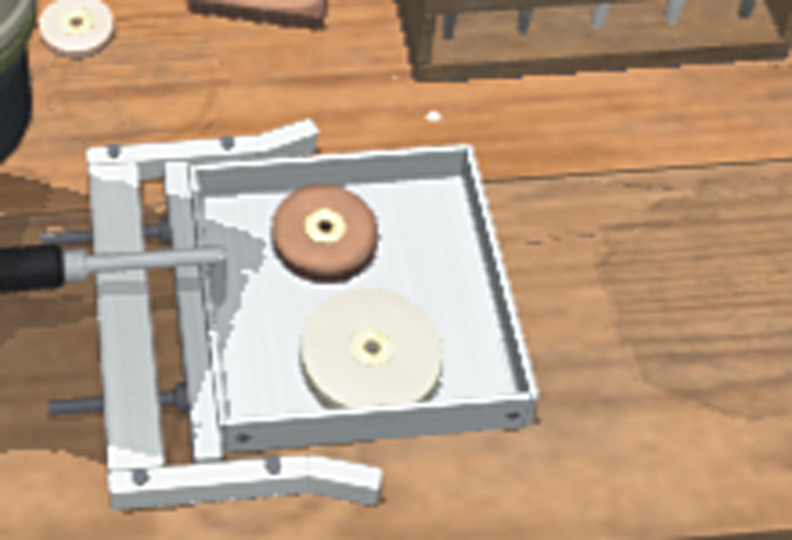

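The wall is flush along the whole bar. Pull read 10.3, 9.9 and 10.5 N across a hold of more than 1.2 s, with no movement. Easing the toe forward and lifting it straight out.

Request:
move_arm(rows=[[[0.0007,0,0,0,0,0],[0.0014,0,0,0,0,0],[0.003,0,0,0,0,0],[0.005,0,0,0,0,0],[0.007,0,0,0,0,0],[0.008,0,0,0,0,0],[0.008,0,-0.003,0,0,0],[0.008,0,-0.01,0,0,0],[0.008,0,-0.025,0,0,0],[0.008,0,-0.045,0,0,0],[0.008,0,-0.07,0,0,0],[0.008,0,-0.095,0,0,0],[0.008,0,-0.105,0,0,0],[0.008,0,-0.105,0,0,0]]])

```text
time: 22.0
tool_pos: [512.9, -140.1, 115.8]
tcp_rot: [179.9, -0.3, -0.0]
ft_force: [0.3, -0.5, -1.2]
finger_gap: 14.5
```

```bash
python3 look.py 17
```

```text
[ 512.87 -140.14  115.79] [ 1.799e+02 -2.600e-01 -2.000e-02] [ 0.34 -0.48 -1.24] [-0.053 -0.014  0.008] 14.512526138548782 22.0
```

View pics/s17c.png

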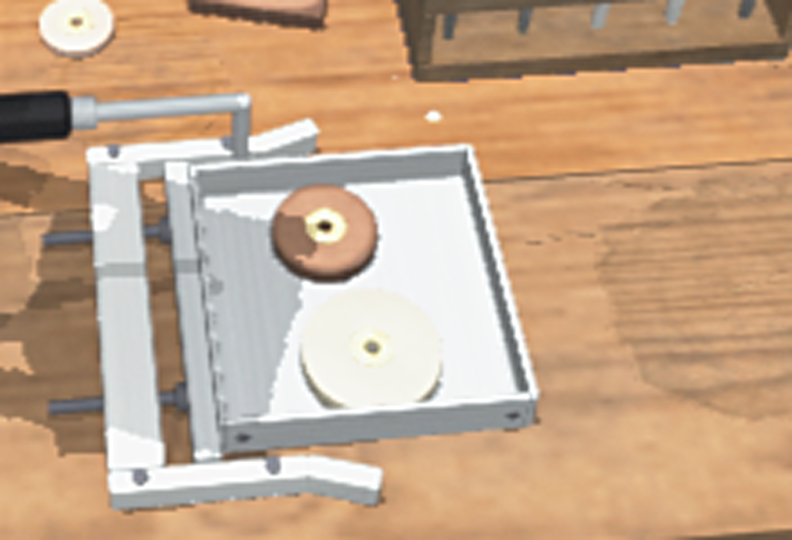

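View pics/w17.png

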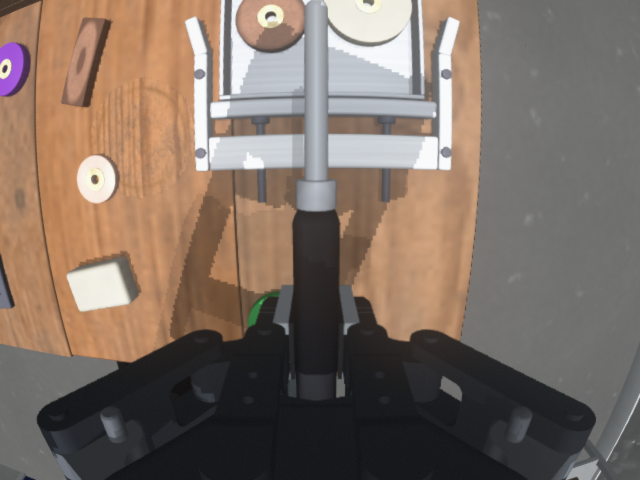

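The tray stayed put when the hook came out. Carrying the hook back to above its stand.

Request:
move_arm(rows=[[[-0.0002,-0.015,0,0,0,-0.2],[-0.0005,-0.045,0,0,0,-0.6],[-0.0008,-0.085,0,0,0,-1.2],[-0.0012,-0.127,0,0,0,-1.7],[-0.0016,-0.17,0,0,0,-2.3],[-0.002,-0.212,0,0,0,-2.9],[-0.0024,-0.255,0,0,0,-3.4],[-0.0028,-0.297,0,0,0,-4.0],[-0.003,-0.33,0,0,0,-4.5],[-0.0032,-0.35,0,0,0,-4.7],[-0.0032,-0.358,0,0,0,-4.8],[-0.0032,-0.358,0,0,0,-4.8],[-0.0032,-0.358,0.025,0,0,-4.8],[-0.0032,-0.358,0.045,0,0,-4.8],[-0.0032,-0.358,0.05,0,0,-4.8],[-0.0032,-0.358,0.05,0,0,-4.8],[-0.0032,-0.358,0.05,0,0,-4.8]]])

```text
time: 23.8
tool_pos: [508.7, 218.0, 63.9]
tcp_rot: [-180.0, -0.0, 4.7]
ft_force: [-0.3, 0.1, -1.2]
finger_gap: 14.3
```

```bash
python3 look.py 18;python3 - <<'E'
from h import *
a,b=[cv2.resize(cv2.imread('pics/%s.png'%n)[160:230,225:325],None,fx=5,fy=5,interpolation=cv2.INTER_CUBIC) for n in('s7','s18')]
w=cv2.resize(cv2.imread('pics/w18.png')[0:300,220:420],None,fx=1,fy=1)
cv2.imwrite('pics/cmp18.png',cv2.resize(np.vstack([a,b]),None,fx=.85,fy=.85))
d=cv2.absdiff(cv2.imread('pics/w7.png'),cv2.imread('pics/w18.png'));print(d[0:400,290:340].mean(),d.mean())
cv2.imwrite('pics/w718.png',np.hstack([cv2.imread('pics/w7.png')[:400,220:420],cv2.imread('pics/w18.png')[:400,220:420]]))
E
```

```text
[508.72 218.04  63.85] [-1.7999e+02 -5.0000e-02  4.7300e+00] [-0.26  0.11 -1.17] [-0.017  0.003 -0.056] 14.292343728130671 23.8
1.8456166666666667 3.089402126736111
```

View pics/cmp18.png

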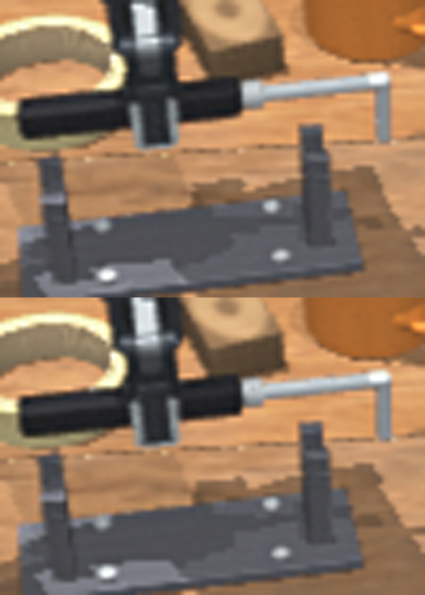

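View pics/w718.png

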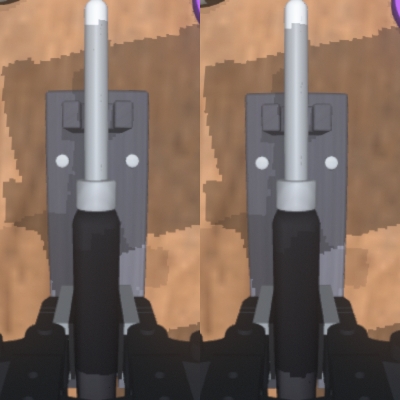

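The views before and after match, so there was no slip in the grip. Lowering 40 mm into the slots.

Request:
move_arm(rows=[[[0,0,0.008,0,0,0],[0,0,0.018,0,0,0],[0,0,0.026,0,0,0],[0,0,0.032,0,0,0],[0,0,0.036,0,0,0],[0,0,0.038,0,0,0],[0,0,0.0395,0,0,0],[0,0,0.0395,0,0,0],[0,0,0.0395,0,0,0]]])

```text
time: 24.8
tool_pos: [508.4, 218.6, 23.8]
tcp_rot: [-180.0, -0.0, 4.8]
ft_force: [-0.4, 0.0, -0.9]
finger_gap: 14.4
```

```bash
python3 look.py 19;python3 - <<'E'
from h import *
a,b=[cv2.resize(cv2.imread('pics/%s.png'%n)[160:230,225:325],None,fx=5,fy=5,interpolation=cv2.INTER_CUBIC) for n in('s6','s19')]
cv2.imwrite('pics/cmp19.png',cv2.resize(np.vstack([a,b]),None,fx=.85,fy=.85))
E
```

```text
[508.39 218.59  23.82] [-1.7999e+02 -3.0000e-02  4.7800e+00] [-0.36  0.02 -0.88] [-0.009  0.014 -0.023] 14.352713527696832 24.8
```

View pics/cmp19.png

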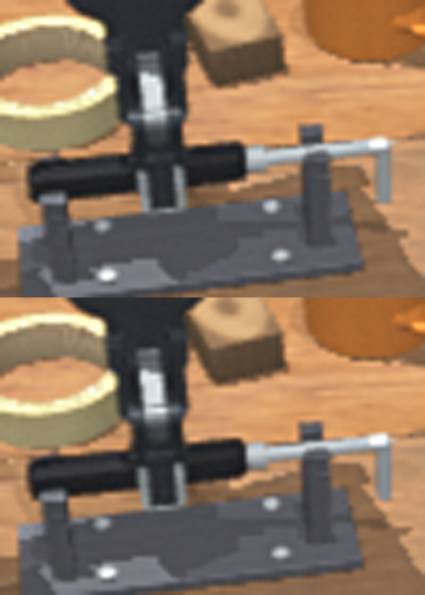

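Request:
move_arm(rows=[[[0,0,0.0004,0,0,0],[0,0,0.0008,0,0,0],[0,0,0.0008,0,0,0]]])

```text
time: 25.2
tool_pos: [508.3, 218.6, 23.3]
tcp_rot: [-180.0, -0.0, 4.8]
ft_force: [-2.5, -1.6, 5.7]
finger_gap: 14.6
```

Request:
move_arm(rows=[[[0,0,0,0,0,0],[0,0,0,0,0,0],[0,0,0,0,0,0],[0,0,0,0,0,0],[0,0,0,0,0,0]]], grip=0.4)

```text
time: 25.7
tool_pos: [508.1, 218.5, 22.6]
tcp_rot: [180.0, 0.0, 4.8]
ft_force: [0.8, -0.3, -0.4]
finger_gap: 33.8
```

```bash
python3 look.py 20
```

```text
[508.05 218.49  22.59] [1.80e+02 1.00e-02 4.78e+00] [ 0.79 -0.35 -0.41] [-0.035 -0.036 -0.032] 33.79656958303877 25.7
```

View pics/w20.png

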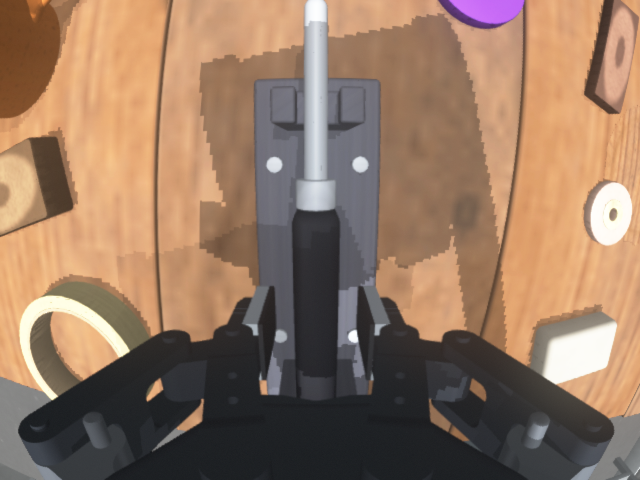

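Seated at 5.7 N and released; the fingers are clear on both sides of the handle. Retreating straight up, then back out of the view.

Request:
move_arm(rows=[[[0,0,-0.005,0,0,0],[0,0,-0.015,0,0,0],[0,0,-0.03,0,0,0],[0,0,-0.055,0,0,0],[0,0,-0.085,0,0,0],[0,0,-0.12,0,0,0],[0,0,-0.16,0,0,0],[-0.03,0,-0.2,0,0,0],[-0.07,0,-0.23,0,0,0],[-0.1,0,-0.25,0,0,0],[-0.1,0,-0.25,0,0,0],[-0.1,0,-0.25,0,0,0],[-0.1,0,-0.25,0,0,0]]])

```text
time: 27.1
tool_pos: [408.7, 210.0, 272.4]
tcp_rot: [180.0, 0.0, 4.8]
ft_force: [0.2, -0.3, -0.6]
finger_gap: 34.3
```

```bash
python3 look.py 21; python3 - <<'E'
from h import *
snap('top','t21')
a=cv2.imread('pics/side0.png');b=cv2.imread('pics/s21.png')
f=lambda i,x,y,w,h,k:cv2.resize(i[y:y+h,x:x+w],None,fx=k,fy=k,interpolation=cv2.INTER_CUBIC)
cv2.imwrite('pics/fin.png',np.vstack([f(a,215,140,160,75,5),f(b,215,140,160,75,5)])[:600*2:1][:750][::1] if 0 else cv2.resize(np.vstack([f(a,215,140,160,90,5),f(b,215,140,160,90,5)]),None,fx=.65,fy=.65))
t=cv2.imread('pics/t21.png');cv2.imwrite('pics/t21c.png',f(t,365,125,120,155,3.8))
E
```

```text
[408.67 210.04 272.39] [1.7999e+02 1.0000e-02 4.7800e+00] [ 0.21 -0.28 -0.62] [-0.021  0.043 -0.02 ] 34.33987178070022 27.1
```

View pics/fin.png

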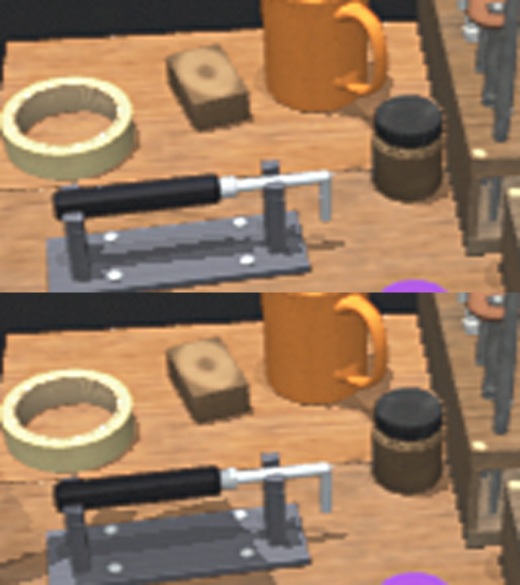

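View pics/t21c.png

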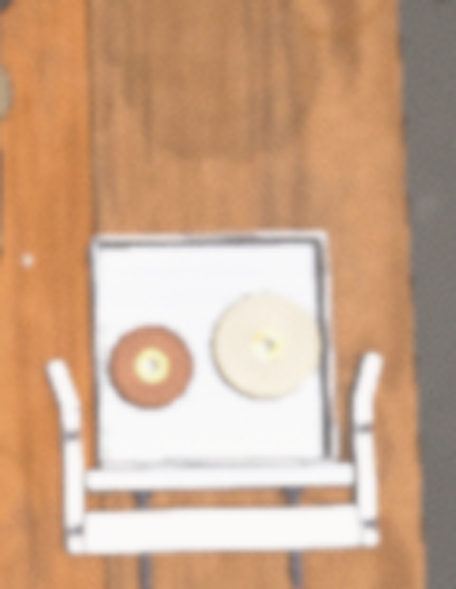

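View pics/s21.png

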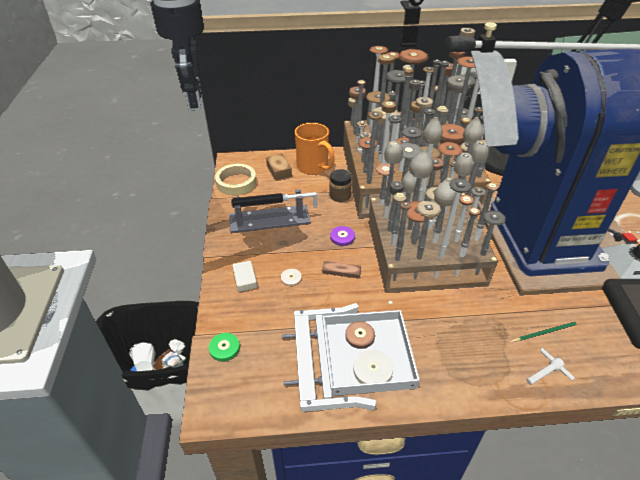

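View pics/s21c.png

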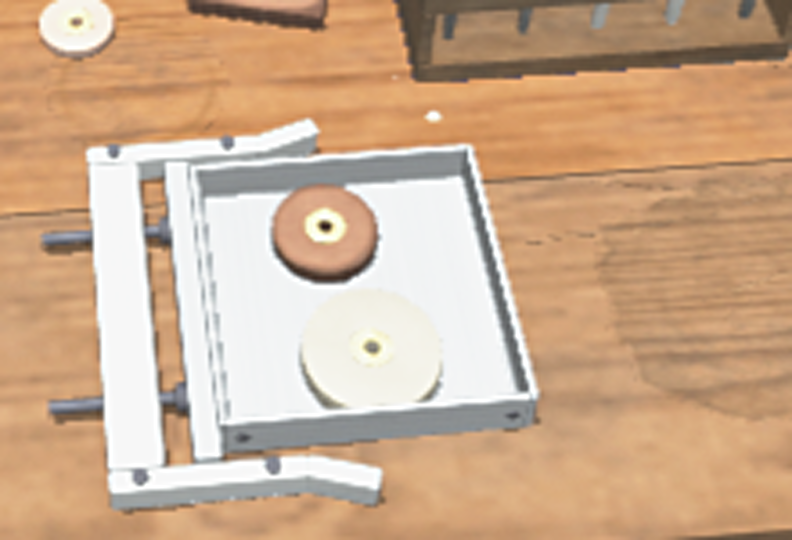

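The tray is flush and square, the hook is back in both slots, and the bystanders look unchanged. Handing in.

```bash
python3 -c "
from bench import hand_in
print(hand_in())"
```

```text
the job is handed in; nothing more can be done
None
```

I dragged the tray onto the stop bar with the hook, bedded it at about 10 N, and returned the hook to its stand. The job was handed in at about 27 s; no verdict was reported.

- **Drag and bedding:** The tray started at about -6.7° and squared itself against the bar at x≈612 mm. The pull read 10.3, 9.9 and 10.5 N over a hold of more than 1.2 s with no movement. The highest pull I read was 10.5 N. Forces are only reported at the end of each move, so peaks in between are not recorded.
- **Final checks:** The tray's near wall lies flush along the bar, square between the cheeks, with both wheels in it. The tray did not move when the hook came out. The hook sits in both slots within about 1 mm of where it was, and the other items on the bench show no visible change. The gripper never came near the tray.
- **First grip failed:** The fingers shut on top of the handle and pressed on it with about 18 N, but the hook stayed in its stand.
- **Fingertip position disagreed with the specification:** The real fingertips were about 18–20 mm behind the TCP, not 8 mm ahead as stated. I measured this in the side view, corrected for it and gripped again.
- **Other disagreements:** The two fixed cameras differed by about 4 mm in x, so I averaged them. The closed gap on the handle read 14.5 mm for a 16 mm bar. During the hold the sensor also read about 5.5 N downward, including the hook's weight.

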